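# Brace the kitchen timer against its rail and start it

### The arm

A 6-joint arm with a two-finger parallel gripper is mounted at the origin on a cart in front of the work surface, level with it; the furniture and walls round the work are solid. World frame = base frame: x ahead of the robot, y to its left, z up, the work surface at z = 0. Lengths are in m, angles in degrees, forces in N, time in s.
With the tool pointing down it reaches from about 0.375 to 0.9 m from the base axis. Payload 3.1 kg.
Tool frame: the origin (TCP) lies on the centre line of the jaws, within the pads' length; the fingertips stand 25 mm ahead of it and the grasp point (between the pads) lies 6 mm ahead of it; z points along the fingers, y is the line along which they close (so a half turn about z gives the same grasp; the last joint's range is limited). The gripper opens to 87 mm and grips with 3 to 60 N. Pads are 19 mm wide; open, the fingers measure 117 mm over their backs; the gripper's body (75 mm by 190 mm) begins 51 mm behind the grasp point.
Start: joints at [-78.524, 30.224, 82.088, -0, 67.689, -10.227], TCP at [0.231, -0.581, 0.248] pointing down, gripper open.
Joint ranges: [-176.69, 176.69], [-43.24, 126.21], [12.49, 139.97], [-82, 262], [0, 151.66], [-163.58, 163.58]. Speed limits (degrees/s): [159.86, 159.86, 180, 180, 180, 180].

### API

Orientations are given as a 3x3 rotation matrix whose columns are the frame's x, y, z axes.
In Python, from rig import * gives the robot as it stands.
- The arm moves only by the tool step_arm, never from a script. Its argument "steps" is a list of rows, each a list of 7 numbers: the shift along the tool's x, y, z normalised to -1 to 1, where 1 is 0.3 m, then the turn, a rotation vector about the tool's x, y, z normalised to -1 to 1, where 1 is 45 degrees, then the gripper's target within -1 to 1 (shut at 1, half-way at 0, fully open at -1). A call has 1 to 8 rows; each row is the pose to reach, as a shift and turn from the pose commanded when the call began, along the tool's axes at that moment; what a row does not reach only later rows make up. A row lasts 1/12 s, in which the tool goes at most 41.7 mm and 7.16 degrees, less where a joint would pass 70% of its speed; a pose out of reach is approached as far as the arm can. A call with a number of a shift or a turn outside -1 to 1 is refused whole. A call with a gripper value outside its range is refused whole. The fingers move at their own pace and stop on an object; the grip force is fixed at half the most. Time passes only in rows, so rows that repeat a pose let the fingers close. It gives the time, the measured TCP pose, the force, the opening and the grip force at its end, in the units of the state.
- read_state(): the state, without advancing time (a new reading comes with each control period).
- capture(name): name is "scene" or "top"; returns a dict with "image" (384x512x3 uint8, red, green, blue), "vertical_fov" (degrees; the focal length in pixels is half the picture's height over the tangent of half this angle, whatever the lens; pixels are square), "cx", "cy" (the principal point, pixels), "world_from_camera" (4x4, takes a point from camera to world coordinates). Camera axes: x right, y down, z forward; pixel columns grow to the right and rows downward; lengths in m; the calibration is good to about 2 mm. A picture is of the moment at which its call begins. There is no depth.
- hand_in(): hands the job in; it is judged then, once.
The state is a dict: "time_s": time; "joint_positions": joint angles; "qvel": joint speeds; "tau": joint torques, N m; "position": TCP position; "tcp_rot": TCP orientation; "force": force on the tool from outside, world axes, zero at the start; "moment": the same for the moment, N m; "opening": opening from 0.0 (shut) to 1.0 (fully open); "grasp_force": force on a finger pad.
Only numpy, scipy, OpenCV 4.12 (cv2) and the standard library are available. Lean on these libraries where they do the work, as an engineer would, in place of code of your own. Each camera call takes 0.05 s, during which the arm holds its last target. There are 200 camera calls.

### The job

Start the loose kitchen timer, which slides away if its sloping button is pushed in the open: first stand it upright with its back flat and square against the front of the wooden stop rail, within the rail's length. With the timer braced there, and not before, push the round button under its hood gently all the way in, hold it in for a moment and let it come out again, leaving the timer against the rail. Do not tip the timer over, and leave the jars and the tin where they are.

Things in the scene. Friction and masses are not known exactly. Their poses are not given: they have to be found in the camera images.
- timer: Loose white kitchen timer, 0.2 kg, a wedge 80 mm deep (x), 56 wide (y), 60 high, 86 with hood. Origin: centre of underside, z up. Flat upright back at x=+40 mm, 60 high. Front edge (-x) 14 mm high; from it a face with the button rises at 40 deg to z=60 at x=+15 (its normal leans 40 deg from vertical, towards -x). Polished foot plate, friction 0.2: pushed on the button in the open it slides back.
- stop_rail: Fixed straight wooden rail screwed to the worktop, 260 mm long (its y), 20 mm thick (its x), 30 mm high. Origin: centre of its underside. Its front face, towards the robot, is at its x = -10 mm and faces -x; the braced timer has its +x along the rail's +x. It is rigid: touch it slowly. Position and yaw vary.
- timer_back (a point): Point on the timer's flat back, on its centre line, 15 mm above its underside (timer frame +40, 0, +15 mm); axes as the timer's.
- button_top (a point): Centre of the top of the timer's round grey button, 24 mm across, smooth (friction 0.2); with the button out it lies at (-24, 0, +42) mm in the timer frame and stands 11 mm proud of the face. Axes as the timer's. The button moves straight into the face, along (0.643, 0, -0.766) in the timer frame.
- start_button (a joint): How far the button is pushed in, m: 0 out, 0.008 at its stop. Sprung: it begins to move at about 2.5 N and needs about 8.5 N along its axis at the stop; it comes out again by itself.
- spice_jar: Bystander: spice jar with a green cap, 46 mm across, 106 mm high; origin at its underside's centre.
- jam_jar: Bystander: jam jar with a grey lid, 62 mm across, 86 mm high; origin at its underside's centre.
- tuna_tin: Bystander: flat round tin, 86 mm across, 40 mm high; origin at its underside's centre.
- timer_grip (a point): Good place to grasp the timer, between its flat, upright, parallel sides (56 mm apart, y = +-28 mm), at (+8, 0, +42) mm in the timer frame. The hood reaches 44 mm higher, so keep a gripper's body above z = 86 mm. Axes as the timer's.
- hood_edge (a point): Middle of the outer edge of the timer's hood, at (-17, 0, +83) mm in the timer frame: a plate 7 mm thick, as wide as the timer, standing 38 mm out from the sloping face, square to it, 28 to 36 mm up the slope from the button's centre. It bars the way to the button from straight above; a tool tilted 25 to 50 degrees forward passes.
Not all that is in view belongs to the job. Leave any turquoise look-alike of the timer alone.

How it is judged (in metres and radians):
On the way, in this order (a step that is already met when the one before it is completed fails the run):
1. the timer stands with its back against the front of the rail (gap under 3 mm), square to it within 5 degrees, upright, fully backed by the rail, button out (x of timer_back in the frame of stop_rail above -0.013 m and angle between the x axis of timer and the x axis of stop_rail, either way round below 0.087 rad and angle between timer's own z axis and vertical below 0.07 rad and height (world z) of timer_back below 0.021 m and y of timer_back in the frame of stop_rail between -0.102 and 0.102 m and value of joint start_button below 0.002 m), for 0.2 s.
2. the button is pushed all the way in (over 6.5 of 8 mm) with the timer bearing on the rail (over 1 N) (value of joint start_button above 0.0065 m and contact force between timer and stop_rail above 1 N and x of timer_back in the frame of stop_rail above -0.014 m), for 0.1 s.
At the end, for the whole second after the job is handed in: The timer stands still and upright on the worktop with its back within 4 mm of the rail's front, square to it within 6 degrees and fully backed by it, and the button is out again (under 1 mm in) (x of timer_back in the frame of stop_rail above -0.014 m and angle between the x axis of timer and the x axis of stop_rail, either way round below 0.105 rad and angle between timer's own z axis and vertical below 0.07 rad and height (world z) of timer_back below 0.021 m and y of timer_back in the frame of stop_rail between -0.104 and 0.104 m and value of joint start_button below 0.001 m and linear speed of timer below 0.01 m/s); the robot touches nothing.
It fails at once if the button pushed in more than half way (4 mm) while the timer is not against the rail (gap over 5 mm) (value of joint start_button above 0.004 m and not (x of timer_back in the frame of stop_rail above -0.015 m)).
It fails at once if the timer pushed hard against the rail (over 35 N) (contact force between timer and stop_rail above 35 N).
It fails at once if the timer tipped over (more than 30 degrees) (angle between timer's own z axis and vertical above 0.52 rad).
It fails at once if a jar or the tin moved more than 20 mm (distance of any of spice_jar, jam_jar, tuna_tin from where it was at the start of the episode above 0.02 m).
It also fails if it takes over 51 s, if anything falls off the work surface, if the arm or the gripper's body presses on something with over 40 N, if the wrist force passes 120 N, or if a joint passes its speed limit or range.

## Working session

There is one attempt and no reset: what is moved stays moved. The work goes in short steps, Python scripts to look and compute and a tool call to move; the robot and the scene stay as the last step left them, time stands still between calls to the robot, and variables do not carry over. Pictures are saved under pics/ and viewed, at most 10 in all, crops included, and the job is handed in when it is done.

Besides the shell and the picture viewer there is one more tool, called after "Emit:" in YAML: its name, and indented under it one key for each argument. step_arm: Moves the arm, as the interface text tells. Scaled input: -1 to 1 covers 0.3 m each way for a shift and 45 degrees each way for a turn. Its arguments: {"type":"object","properties":{"steps":{"type":"array"}},"required":["steps"]}

```bash
mkdir -p pics; cat > h.py <<'E'
from rig import *
import numpy as np, cv2
def cam(name,out=None):
    c=capture(name); im=np.array(c["image"])
    if out: cv2.imwrite("pics/"+out,im[:,:,::-1])
    return c
def ray(c,u,v):
    f=192/np.tan(np.radians(c["vertical_fov"])/2); T=np.array(c["world_from_camera"])
    d=T[:3,:3]@np.array([(u-c["cx"])/f,(v-c["cy"])/f,1]); return T[:3,3],d
def onz(c,u,v,z=0):
    o,d=ray(c,u,v); return o+d*(z-o[2])/d[2]
def proj(c,p):
    f=192/np.tan(np.radians(c["vertical_fov"])/2); T=np.array(c["world_from_camera"])
    q=T[:3,:3].T@(np.array(p)-T[:3,3]); return np.array([c["cx"]+f*q[0]/q[2],c["cy"]+f*q[1]/q[2]])
E
python3 - <<'E'
from h import *
for n in("scene","top"):
    c=cam(n,n+"0.png"); print(n,c["vertical_fov"],c["cx"],c["cy"],np.round(c["world_from_camera"],3).tolist())
print(read_state())
E
```

```text
scene 44.1411940947179 247.16469243085425 191.25747025762445 [[-0.191, -0.746, 0.638, -0.391], [-0.982, 0.137, -0.133, 0.188], [0.012, -0.651, -0.759, 1.157], [0.0, 0.0, 0.0, 1.0]]
top 47.72944216168383 259.90316099692063 192.1728241487007 [[-0.013, -0.995, 0.103, 0.413], [-1.0, 0.013, 0.006, -0.0], [-0.007, -0.103, -0.995, 1.184], [0.0, 0.0, 0.0, 1.0]]
{'time_s': 0.1, 'joint_positions': array([-7.85235821e+01,  3.02752082e+01,  8.21508386e+01,  1.73088956e-05,
        6.76892464e+01, -1.02274914e+01]), 'qvel': array([-0.06484336, -0.11292259, -0.24402971,  0.03131738, -0.01202294,
        0.00433489]), 'tau': array([ 1.21095019e-05, -4.40986204e+01, -1.77151161e+01,  6.33723778e-02,
        5.33994043e-02, -5.25139501e-05]), 'position': array([ 0.23103002, -0.58005737,  0.24664266]), 'tcp_rot': array([[ 9.29107455e-01,  3.69809649e-01, -4.00091793e-04],
       [ 3.69809692e-01, -9.29105431e-01,  1.97207001e-03],
       [ 3.57563059e-04, -1.98022277e-03, -9.99997975e-01]]), 'force': array([-0.23290834, -0.07578384,  0.02244605]), 'moment': array([-0.0017514 ,  0.0188275 , -0.00164202]), 'grasp_force': 0.0, 'opening': 0.997319518611298}
```

View pics/scene0.png

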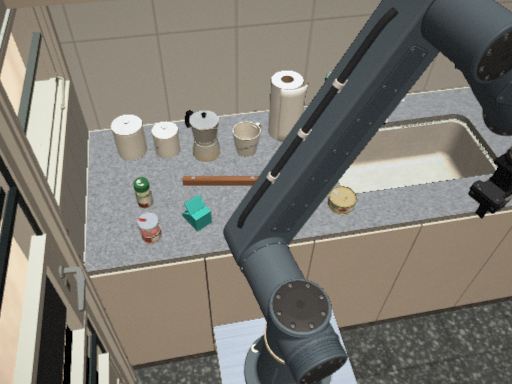

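View pics/top0.png

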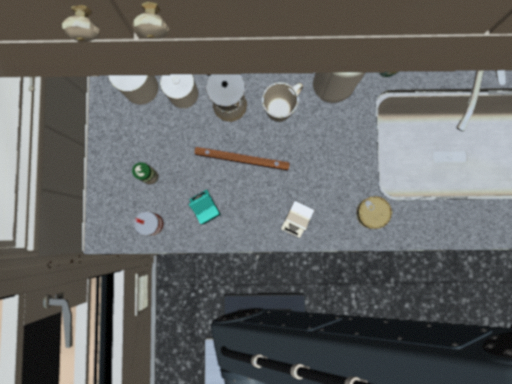

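The scene view shows the spice jar (143,190), jam jar (149,227), turquoise look-alike (198,213), rail (220,181) and tin (342,200); the arm hides the timer. The top view shows the rail from (196,152) to (288,166), the spice jar (143,172), jam jar (147,222) and tin (375,212).

Candidates for the timer in the top view are the white wedge at (298,219) and the turquoise look-alike at (204,207). I choose the white one and check it in a close crop.

```bash
python3 - <<'E'
import cv2,numpy as np
im=cv2.imread("pics/top0.png")
a=cv2.resize(im[185:255,265:335],(560,560),interpolation=cv2.INTER_CUBIC)
b=cv2.resize(im[140:180,190:295],(800,305),interpolation=cv2.INTER_CUBIC)
cv2.imwrite("pics/crop1.png",a)
# rail outline
hsv=cv2.cvtColor(im,cv2.COLOR_BGR2HSV)
m=cv2.inRange(hsv,(3,90,40),(18,255,255)); m[:135]=0;m[185:]=0;m[:,:180]=0;m[:,310:]=0
ys,xs=np.nonzero(m); r=cv2.minAreaRect(np.c_[xs,ys].astype(np.float32)); print(len(xs),r,cv2.boxPoints(r))
from h import *
c=capture("top")
for p in cv2.boxPoints(r): print(onz(c,*p,0.03))
E
```

```text
652 ((241.47776794433594, 158.13034057617188), (94.70281219482422, 7.453128814697266), 9.688787460327148) [[194.17459 153.83469]
 [195.42892 146.48785]
 [288.78094 162.426  ]
 [287.5266  169.77283]]
[0.63942795 0.18280078 0.03      ]
[0.65955071 0.17946141 0.03      ]
[ 0.61235039 -0.07209979  0.03      ]
[ 0.59241885 -0.06833985  0.03      ]
```

View pics/crop1.png

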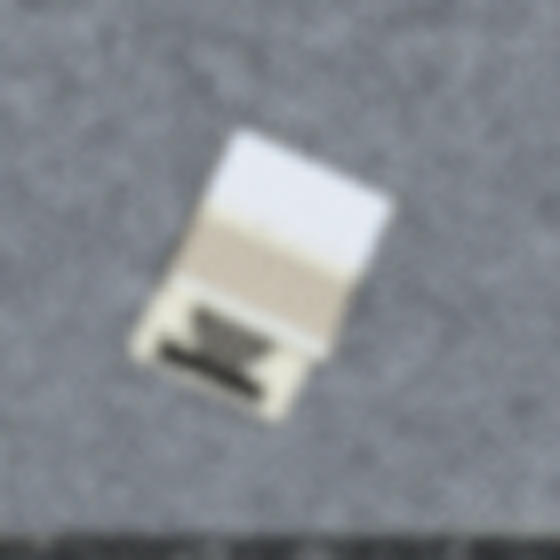

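The crop shows the white timer upright, with its hood and dark button recess visible. The back's top edge runs from about (295,201) to (314.4,210.6) in full-image pixels, and the front edge from (281,229) to (299.4,237.5).

```bash
cat >> h.py <<'E'
from scipy.spatial.transform import Rotation as R
from scipy.optimize import least_squares
def down(yaw):  # tool z down, tool x along yaw
    c,s=np.cos(yaw),np.sin(yaw); return np.array([[c,s,0],[s,-c,0],[0,0,-1.]])
def rel(goal,Rg):
    s=read_state(); R0=np.array(s["tcp_rot"]); d=R0.T@(np.array(goal)-s["position"]); w=np.degrees(R.from_matrix(R0.T@Rg).as_rotvec())
    print("t",round(s["time_s"],2),"pos",np.round(s["position"],4),"F",np.round(s["force"],1),"open",round(s["opening"],3)); print("norm",np.round(np.r_[d/0.3,w/45],3).tolist(),"mm",np.round(d*1000,1),"deg",np.round(w,1))
    return np.r_[d/0.3,w/45]
def pt(pose,p): x,y,a=pose; c,s=np.cos(a),np.sin(a); return np.array([x+c*p[0]-s*p[1],y+s*p[0]+c*p[1],p[2]])
def fit(c,loc,pix,x0): return least_squares(lambda q:np.concatenate([proj(c,pt(q,l))-u for l,u in zip(loc,pix)]),x0)
E
python3 - <<'E'
from h import *
c=capture("top")
# back-top corners L(+y is left in image), front corners
loc=[(.04,.028,.06),(.04,-.028,.06),(-.04,.028,.014),(-.04,-.028,.014)]
pix=[(295,201.3),(314.4,210.6),(281.3,229.4),(299.4,237.5)]
r=fit(c,loc,pix,[.48,-.1,-.4]); print(r.x,np.degrees(r.x[2]),r.fun.round(1)); q=r.x
g=pt(q,(.008,0,.045)); print("grip",g)
rel([g[0],g[1],.16],down(q[2]))
rl=[(-.01,.13,.03),(.01,.13,.03),(.01,-.13,.03),(-.01,-.13,.03)]
rr=fit(c,rl,[(194.2,153.8),(195.4,146.5),(288.8,162.4),(287.5,169.8)],[.626,.0555,-.185]);print("rail",rr.x,np.degrees(rr.x[2]),rr.fun.round(1))
E
```

```text
[ 0.45726488 -0.0913445  -0.46401152] -26.585901992862723 [-0.1 -0.3  0.1 -0.2 -0.4 -0.3  0.4  0.8]
grip [ 0.464419   -0.09492482  0.045     ]
t 0.2 pos [ 0.2311 -0.5803  0.2469] F [-0.3  0.   0.2] open 1.0
norm [1.321, -1.215, 0.292, -0.002, 0.0, 1.073] mm [ 396.3 -364.6   87.5] deg [-0.1  0.  48.3]
rail [ 0.62597958  0.05548201 -0.18548982] -10.62778389014368 [-0.9 -0.2 -0.7 -0.1  0.7  0.2  0.8  0.1]
```

Emit:
step_arm:
  steps:
    - [0.66,-0.6,0,0,0,0.54,-1]
    - [0.66,-0.6,0,0,0,0.54,-1]
    - [0.66,-0.6,0,0,0,0.54,-1]
    - [0.66,-0.6,0,0,0,0.54,-1]
    - [0.66,-0.6,0,0,0,0.54,-1]
    - [0.66,-0.6,0,0,0,0.54,-1]
    - [0.66,-0.6,0,0,0,0.54,-1]
    - [0.66,-0.6,0,0,0,0.54,-1]

```text
time_s: 0.87
position: [0.3492, -0.3355, 0.2474]
tcp_rot: [[0.999, -0.041, -0.001], [-0.041, -0.999, 0.003], [-0.001, -0.003, -1.0]]
force: [0.2, 0.4, 0.1]
opening: 0.998
grasp_force: 0.0
```

```bash
python3 - <<'E'
from h import *
rel([.4644,-.0949,.16],down(-.464))
E
```

```text
t 0.87 pos [ 0.3492 -0.3355  0.2474] F [0.2 0.4 0.1] open 0.998
norm [0.351, -0.816, 0.294, -0.004, 0.002, 0.539] mm [ 105.4 -244.8   88.1] deg [-0.2  0.1 24.3]
```

Emit:
step_arm:
  steps:
    - [0.351,-0.816,0.15,0,0,0.54,-1]
    - [0.351,-0.816,0.15,0,0,0.54,-1]
    - [0.351,-0.816,0.15,0,0,0.54,-1]
    - [0.351,-0.816,0.15,0,0,0.54,-1]
    - [0.351,-0.816,0.15,0,0,0.54,-1]
    - [0.351,-0.816,0.29,0,0,0.54,-1]
    - [0.351,-0.816,0.29,0,0,0.54,-1]
    - [0.351,-0.816,0.29,0,0,0.54,-1]

```text
time_s: 1.53
position: [0.4645, -0.0969, 0.1578]
tcp_rot: [[0.893, -0.449, -0.004], [-0.449, -0.893, 0.003], [-0.005, -0.001, -1.0]]
force: [-0.6, 1.4, 0.3]
opening: 0.997
grasp_force: 0.0
```

```bash
python3 - <<'E'
from h import *
rel([.4644,-.0949,.052],down(-.464))
a=cam("scene")["image"];b=cam("top")["image"]
a=np.array(a)[120:264,160:352]; b=np.array(b)[150:294,200:392]
cv2.imwrite("pics/c2.png",cv2.resize(np.hstack([a,b]),None,fx=2.08,fy=2.08,interpolation=cv2.INTER_CUBIC)[:,:,::-1])
E
```

```text
t 1.53 pos [ 0.4645 -0.0969  0.1578] F [-0.6  1.4  0.3] open 0.997
norm [-0.002, -0.005, 0.353, -0.001, 0.007, -0.003] mm [ -0.5  -1.6 105.8] deg [-0.   0.3 -0.1]
```

View pics/c2.png

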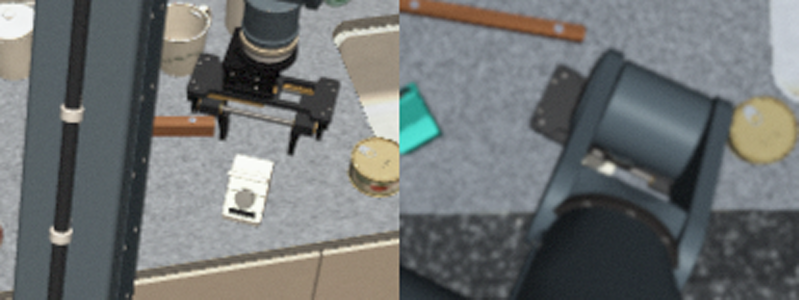

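The left half shows the open gripper above and behind the timer, which is unobstructed at about (248,190) in the crop. The right half shows the wrist over the timer, with the tin clear of it. Next I descend.

Emit:
step_arm:
  steps:
    - [-0.002,-0.003,0.1,0,0,0,-1]
    - [-0.002,-0.003,0.2,0,0,0,-1]
    - [-0.002,-0.003,0.27,0,0,0,-1]
    - [-0.002,-0.003,0.31,0,0,0,-1]
    - [-0.002,-0.003,0.335,0,0,0,-1]
    - [-0.002,-0.003,0.35,0,0,0,-1]
    - [-0.002,-0.003,0.35,0,0,0,-1]
    - [-0.002,-0.003,0.35,0,0,0,-1]

```text
time_s: 2.3
position: [0.4653, -0.1004, 0.0563]
tcp_rot: [[0.891, -0.453, 0.002], [-0.453, -0.891, -0.001], [0.002, 0.0, -1.0]]
force: [-1.0, -0.5, -0.2]
opening: 0.995
grasp_force: 0.0
```

Emit:
step_arm:
  steps:
    - [0,0,0,0,0,0,0]
    - [0,0,0,0,0,0,0.2]
    - [0,0,0,0,0,0,0.3]
    - [0,0,0,0,0,0,0.4]
    - [0,0,0,0,0,0,0.6]
    - [0,0,0,0,0,0,0.8]
    - [0,0,0,0,0,0,1]
    - [0,0,0,0,0,0,1]

```text
time_s: 2.97
position: [0.4649, -0.0992, 0.0558]
tcp_rot: [[0.892, -0.452, 0.001], [-0.452, -0.892, -0.0], [0.001, -0.0, -1.0]]
force: [0.4, 2.2, 4.6]
opening: 0.645
grasp_force: 30.0
```

```bash
python3 - <<'E'
from h import *
q=np.array([.6260,.0555,-.18549])
# goal: back 4mm off the rail, rail-y = -0.03
for gap in(.03,):
    yr=-0.04
    tp=pt(q,(-.01-gap-.04+.008,yr,.052)); print(tp); rel(tp,down(q[2]))
c=cam("top","t3.png"); c=cam("scene","s3.png")
E
```

```text
[0.54785796 0.02946499 0.052     ]
t 2.97 pos [ 0.4649 -0.0992  0.0558] F [0.4 2.2 4.6] open 0.645
norm [0.052, -0.508, 0.013, -0.0, -0.001, -0.361] mm [  15.7 -152.3    3.9] deg [ -0.   -0.  -16.3]
```

View pics/s3.png

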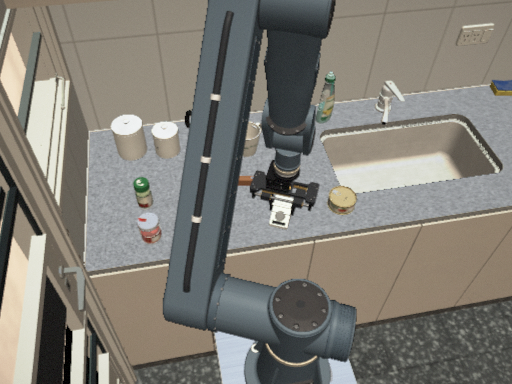

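The timer is gripped at its sides, with the gripper at about (283,200) and the timer below it at (281,212). The opening of 0.645 corresponds to 56 mm. Now I slide it to about 30 mm off the rail, square to it.

Emit:
step_arm:
  steps:
    - [0.005,-0.06,0,0,0,-0.04,1]
    - [0.013,-0.125,0,0,0,-0.09,1]
    - [0.02,-0.2,0,0,0,-0.14,1]
    - [0.028,-0.275,0,0,0,-0.19,1]
    - [0.036,-0.35,0,0,0,-0.25,1]
    - [0.044,-0.425,0,0,0,-0.31,1]
    - [0.05,-0.48,0,0,0,-0.345,1]
    - [0.052,-0.508,0,0,0,-0.361,1]

```text
time_s: 3.73
position: [0.5485, 0.0303, 0.0559]
tcp_rot: [[0.983, -0.181, 0.001], [-0.181, -0.983, -0.001], [0.001, 0.001, -1.0]]
force: [-2.2, -3.6, 7.1]
opening: 0.644
grasp_force: 30.0
```

Emit:
step_arm:
  steps:
    - [0,0,0,0,0,0,1]
    - [0,0,0,0,0,0,1]
    - [0,0,0,0,0,0,1]
    - [0,0,0,0,0,0,1]

```text
time_s: 4.07
position: [0.548, 0.0291, 0.0558]
tcp_rot: [[0.982, -0.186, 0.001], [-0.186, -0.982, 0.0], [0.001, -0.001, -1.0]]
force: [1.3, 2.6, 5.1]
opening: 0.642
grasp_force: 30.0
```

```bash
python3 - <<'E'
from h import *
q=np.array([.6260,.0555,-.18549])
rel(pt(q,(-.01-.03-.04+.008,-.04,.052)),down(q[2]))
a=np.array(cam("top")["image"])[120:260,180:340]
cv2.imwrite("pics/c4.png",cv2.resize(a,None,fx=4,fy=4,interpolation=cv2.INTER_CUBIC)[:,:,::-1])
E
```

```text
t 4.07 pos [0.548  0.0291 0.0558] F [1.3 2.6 5.1] open 0.642
norm [-0.001, -0.001, 0.013, -0.001, -0.002, -0.002] mm [-0.2 -0.3  3.8] deg [-0.  -0.1 -0.1]
```

View pics/c4.png

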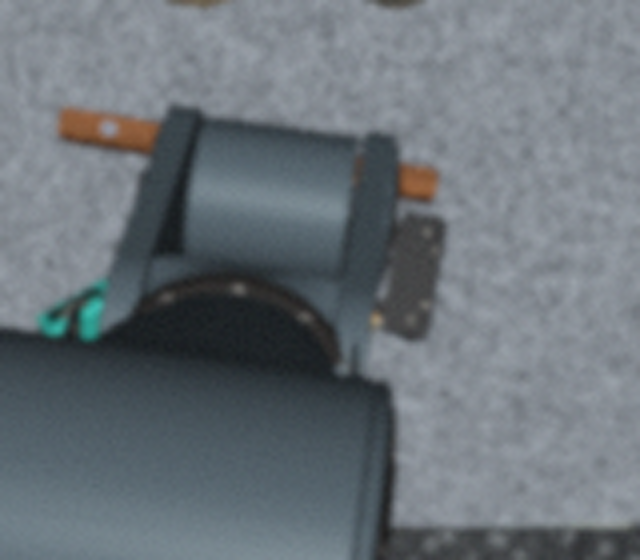

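The wrist hides the timer here, but the gripper body at about (415,275) in the crop is parallel to the rail and the look-alike is clear. Now I advance.

Emit:
step_arm:
  steps:
    - [0.015,0,0,0,0,0,1]
    - [0.03,0,0,0,0,0,1]
    - [0.045,0,0,0,0,0,1]
    - [0.06,0,0,0,0,0,1]
    - [0.07,0,0,0,0,0,1]
    - [0.075,0,0,0,0,0,1]
    - [0.075,0,0,0,0,0,1]
    - [0.075,0,0,0,0,0,1]

```text
time_s: 4.78
position: [0.5667, 0.0247, 0.0559]
tcp_rot: [[0.983, -0.186, -0.006], [-0.186, -0.983, 0.0], [-0.006, 0.001, -1.0]]
force: [-4.1, 1.4, 9.4]
opening: 0.641
grasp_force: 30.0
```

Emit:
step_arm:
  steps:
    - [0.003,0,0,0,0,0,1]
    - [0.006,0,0,0,0,0,1]
    - [0.006,0,0,0,0,0,1]
    - [0.006,0,0,0,0,0,1]

```text
time_s: 5.12
position: [0.5678, 0.0245, 0.0559]
tcp_rot: [[0.983, -0.186, -0.007], [-0.186, -0.983, 0.001], [-0.007, 0.001, -1.0]]
force: [-5.5, 0.5, 12.4]
opening: 0.64
grasp_force: 30.0
```

Emit:
step_arm:
  steps:
    - [0.003,0,0,0,0,0,1]
    - [0.006,0,0,0,0,0,1]
    - [0.006,0,0,0,0,0,1]
    - [0.006,0,0,0,0,0,1]

```text
time_s: 5.45
position: [0.5697, 0.0241, 0.0559]
tcp_rot: [[0.983, -0.186, -0.007], [-0.186, -0.983, 0.001], [-0.007, 0.001, -1.0]]
force: [-3.4, 0.3, 12.4]
opening: 0.638
grasp_force: 30.0
```

Emit:
step_arm:
  steps:
    - [0.004,0,-0.003,0,0,0,1]
    - [0.008,0,-0.005,0,0,0,1]
    - [0.01,0,-0.005,0,0,0,1]
    - [0.01,0,-0.005,0,0,0,1]

```text
time_s: 5.78
position: [0.5759, 0.0236, 0.0563]
tcp_rot: [[0.983, -0.186, -0.001], [-0.186, -0.983, -0.0], [-0.001, 0.0, -1.0]]
force: [0.1, 0.4, -2.2]
opening: 0.64
grasp_force: 30.0
```

Emit:
step_arm:
  steps:
    - [0.003,0,0,0,0,0,1]
    - [0.006,0,0,0,0,0,1]
    - [0.006,0,0,0,0,0,1]
    - [0.006,0,0,0,0,0,1]

```text
time_s: 6.12
position: [0.578, 0.0238, 0.0569]
tcp_rot: [[0.983, -0.185, -0.0], [-0.185, -0.983, 0.0], [-0.0, 0.0, -1.0]]
force: [0.3, -0.6, -1.9]
opening: 0.641
grasp_force: 30.0
```

Emit:
step_arm:
  steps:
    - [0.003,0,0,0,0,0,1]
    - [0.006,0,0,0,0,0,1]
    - [0.006,0,0,0,0,0,1]
    - [0.006,0,0,0,0,0,1]

```text
time_s: 6.45
position: [0.5798, 0.0235, 0.0571]
tcp_rot: [[0.983, -0.185, 0.0], [-0.185, -0.983, -0.0], [0.0, -0.0, -1.0]]
force: [0.9, -0.1, -1.9]
opening: 0.641
grasp_force: 30.0
```

Emit:
step_arm:
  steps:
    - [0.003,0,0.001,0,0,0,1]
    - [0.006,0,0.002,0,0,0,1]
    - [0.006,0,0.002,0,0,0,1]
    - [0.006,0,0.002,0,0,0,1]

```text
time_s: 6.78
position: [0.5814, 0.0232, 0.0564]
tcp_rot: [[0.983, -0.185, -0.0], [-0.185, -0.983, 0.0], [-0.0, -0.0, -1.0]]
force: [0.0, -0.1, -2.7]
opening: 0.643
grasp_force: 30.0
```

Emit:
step_arm:
  steps:
    - [0.003,0,0,0,0,0,1]
    - [0.006,0,0,0,0,0,1]
    - [0.006,0,0,0,0,0,1]
    - [0.006,0,0,0,0,0,1]

```text
time_s: 7.12
position: [0.5816, 0.0231, 0.0563]
tcp_rot: [[0.983, -0.184, -0.004], [-0.184, -0.983, 0.0], [-0.004, 0.0, -1.0]]
force: [-4.8, 1.4, 0.2]
opening: 0.641
grasp_force: 30.0
```

```bash
python3 - <<'E'
from h import *
a=np.array(cam("scene")["image"])[150:240,180:330]
cv2.imwrite("pics/c5.png",cv2.resize(a,None,fx=5,fy=5,interpolation=cv2.INTER_CUBIC)[:,:,::-1])
E
```

```text
(no output)
```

View pics/c5.png

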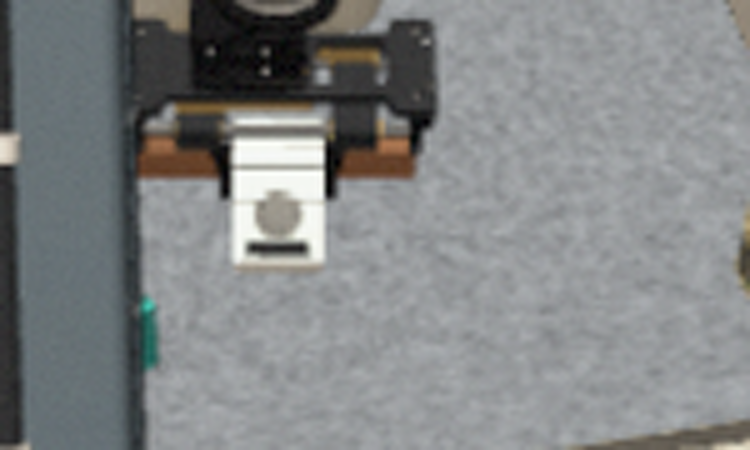

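The timer's back meets the rail, with the timer at about (278,200) in the crop and square to it; the contact force is about 5 N. Now I seat it on the worktop and release.

Emit:
step_arm:
  steps:
    - [0.002,0,0.001,0,0,0,1]
    - [0.003,0,0.002,0,0,0,1]
    - [0.003,0,0.003,0,0,0,1]
    - [0.003,0,0.003,0,0,0,1]

```text
time_s: 7.5
position: [0.5816, 0.0231, 0.056]
tcp_rot: [[0.983, -0.184, -0.005], [-0.184, -0.983, 0.001], [-0.005, 0.0, -1.0]]
force: [-7.5, 1.0, 6.3]
opening: 0.639
grasp_force: 30.0
```

Emit:
step_arm:
  steps:
    - [0,0,0,0,0,0,0.2]
    - [0,0,0,0,0,0,-0.2]
    - [0,0,0,0,0,0,-0.4]
    - [0,0,0,0,0,0,-0.6]
    - [0,0,0,0,0,0,-0.7]
    - [0,0,0,0,0,0,-0.7]
    - [0,0,0,0,0,0,-0.7]

```text
time_s: 8.08
position: [0.5851, 0.0224, 0.0557]
tcp_rot: [[0.983, -0.185, 0.002], [-0.185, -0.983, -0.0], [0.002, -0.0, -1.0]]
force: [-0.6, 0.0, -0.4]
opening: 0.834
grasp_force: 0.0
```

```bash
python3 - <<'E'
from h import *
rel([.5816,.0231,.19],down(-.18549))
E
```

```text
t 8.08 pos [0.5851 0.0224 0.0557] F [-0.6  0.  -0.4] open 0.834
norm [-0.011, -0.0, -0.448, -0.0, -0.003, -0.001] mm [  -3.3   -0.  -134.3] deg [-0.  -0.1 -0. ]
```

Emit:
step_arm:
  steps:
    - [-0.003,0,-0.03,0,0,0,-0.7]
    - [-0.008,0,-0.1,0,0,0,-0.7]
    - [-0.01,0,-0.2,0,0,0,-0.7]
    - [-0.01,0,-0.3,0,0,0,-0.7]
    - [-0.01,0,-0.4,0,0,0,-0.7]
    - [-0.01,0,-0.45,0,0,0,-0.7]

```text
time_s: 8.58
position: [0.583, 0.023, 0.1949]
tcp_rot: [[0.983, -0.185, 0.007], [-0.185, -0.983, -0.001], [0.007, -0.0, -1.0]]
force: [0.5, 0.2, -0.3]
opening: 0.85
grasp_force: 0.0
```

Emit:
step_arm:
  steps:
    - [-0.1,0,0,0,0.1,0,0]
    - [-0.2,0,0,0,0.25,0,0.5]
    - [-0.3,0,0,0,0.4,0,1]
    - [-0.4,0,0,0,0.55,0,1]
    - [-0.5,0,0,0,0.7,0,1]
    - [-0.55,0,0,0,0.8,0,1]
    - [-0.55,0,0,0,0.889,0,1]
    - [-0.55,0,0,0,0.889,0,1]

```text
time_s: 9.25
position: [0.4426, 0.0347, 0.2049]
tcp_rot: [[0.856, -0.218, 0.468], [-0.165, -0.974, -0.153], [0.489, 0.054, -0.87]]
force: [0.2, -0.2, 1.0]
opening: 0.325
grasp_force: 0.0
```

```bash
cat >> h.py <<'E'
RQ=np.array([.6260,.0555,-.18549])
def press(off,y):  # goal with fingertips off m above button top; y = rail-frame y of timer
    b=pt(RQ,(-.05-.024,y,.042)); Rt=down(RQ[2])@R.from_euler('y',40,degrees=True).as_matrix()
    return b-Rt[:,2]*(.025+off),Rt
E
python3 - <<'E'
from h import *
s=read_state()
c,sn=np.cos(RQ[2]),np.sin(RQ[2]); d=np.array([.5816,.0231])-RQ[:2]
y=-sn*d[0]+c*d[1]; print("rail x,y of grip",c*d[0]+sn*d[1],y)
rel(*press(.06,y))
a=np.array(cam("scene","s6.png")["image"])[130:250,160:330]; b=np.array(cam("top","t6.png")["image"])[130:250,180:350]
cv2.imwrite("pics/c6.png",cv2.resize(np.hstack([a,b]),None,fx=2.35,fy=2.35,interpolation=cv2.INTER_CUBIC)[:,:,::-1])
E
```

```text
rail x,y of grip -0.03766289028197565 -0.04003282023050416
t 9.25 pos [0.4426 0.0347 0.2049] F [ 0.2 -0.2  1. ] open 0.325
norm [-0.021, -0.071, 0.358, 0.082, 0.238, 0.003] mm [ -6.3 -21.2 107.5] deg [ 3.7 10.7  0.1]
```

View pics/c6.png

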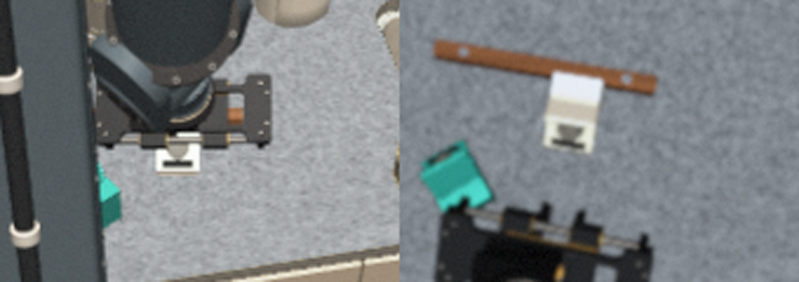

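Left: the gripper is tilted behind the timer, which sits at (178,155) in the crop. Right (top view): the timer at (575,112) stands with its back flush on the rail, the look-alike is at (457,175), and the gripper body is close to it at (545,240). I fit the timer pose and check the look-alike's clearance.

```bash
python3 - <<'E'
from h import *
c=cam("top"); im=np.array(c["image"])
hsv=cv2.cvtColor(im,cv2.COLOR_RGB2HSV); roi=np.s_[150:205,230:280]
loc=[(.04,.028,.06),(.04,-.028,.06),(-.04,.028,.014),(-.04,-.028,.014)]
r=fit(c,loc,[(245.1,159.8),(267.2,163.2),(241.7,192.6),(261.3,195.1)],[.575,.025,-.185]); print(r.x,np.degrees(r.x[2]),r.fun.round(1))
d=r.x[:2]-RQ[:2]; a=RQ[2]; print("timer in rail",np.cos(a)*d[0]+np.sin(a)*d[1],-np.sin(a)*d[0]+np.cos(a)*d[1])
m=cv2.inRange(hsv,(80,110,40),(95,255,255)); m[:150]=0;m[250:]=0
ys,xs=np.nonzero(m); h=cv2.convexHull(np.c_[xs,ys])[:,0]
p=np.array([onz(c,u,v,.07)[:2] for u,v in h])
g,Rt=press(0,-.04); q=np.array([[*v,.086] for v in p])-g
l=q@Rt; print("lookalike in tool frame at press",l.min(0),l.max(0)); print(p.min(0),p.max(0))
E
```

```text
[ 0.57060737  0.02240568 -0.16933463] -9.702159776293913 [ 0.4  0.4 -0.7  0.2 -0.3 -0.7  0.6  0. ]
timer in rail -0.048338903359443026 -0.042742585199812264
lookalike in tool frame at press [-0.05594226 -0.14850409 -0.07937905] [ 0.00471577 -0.06763623 -0.02848092]
[0.45912018 0.11216271] [0.5363482  0.18942376]
```

The timer is braced: its fitted origin is at rail x ≈ -0.048, and it is within 1° of square. At the press pose the wide gripper body could reach the look-alike, so I'll turn the gripper a quarter turn about its own axis.

```bash
python3 - <<'E'
from h import *
print(read_state()["joint_positions"].round(1))
g,Rt=press(.05,-.041); Rz=lambda a:R.from_euler('z',a,degrees=True).as_matrix()
for a in(90,-90): print(a); rel(g,Rt@Rz(a))
rel(g,Rt)
E
```

```text
[ -6.2  17.1 128.3 -45.2   8.2 138.9]
90
t 9.4 pos [0.4425 0.0348 0.2048] F [-0.2 -0.2 -0.2] open 0.191
norm [-0.014, -0.069, 0.391, 0.253, 0.125, 1.997] mm [ -4.1 -20.8 117.4] deg [11.4  5.6 89.9]
-90
t 9.4 pos [0.4425 0.0348 0.2048] F [-0.2 -0.2 -0.2] open 0.191
norm [-0.014, -0.069, 0.391, -0.124, 0.253, -1.988] mm [ -4.1 -20.8 117.4] deg [ -5.6  11.4 -89.5]
t 9.4 pos [0.4425 0.0348 0.2048] F [-0.2 -0.2 -0.2] open 0.191
norm [-0.014, -0.069, 0.391, 0.082, 0.24, 0.005] mm [ -4.1 -20.8 117.4] deg [ 3.7 10.8  0.2]
```

The arm is near its wrist singularity (j5 = 8°, j4 = -45°), so I'll back out to a smaller tilt, move forward, and read the joints to model the reach.

```bash
python3 - <<'E'
from h import *
rel([.48,.03,.2],down(-.185)@R.from_euler('y',15,degrees=True).as_matrix())
E
```

```text
t 9.4 pos [0.4425 0.0348 0.2048] F [-0.2 -0.2 -0.2] open 0.191
norm [0.102, -0.012, 0.075, 0.081, -0.315, -0.014] mm [30.5 -3.7 22.4] deg [  3.6 -14.2  -0.6]
```

Emit:
step_arm:
  steps:
    - [0.102,-0.012,0.075,0.081,-0.315,-0.014,1]
    - [0.102,-0.012,0.075,0.081,-0.315,-0.014,1]
    - [0.102,-0.012,0.075,0.081,-0.315,-0.014,1]
    - [0.102,-0.012,0.075,0.081,-0.315,-0.014,1]
    - [0.102,-0.012,0.075,0.081,-0.315,-0.014,1]
    - [0.102,-0.012,0.075,0.081,-0.315,-0.014,1]

```text
time_s: 9.9
position: [0.4855, 0.0289, 0.2008]
tcp_rot: [[0.947, -0.186, 0.26], [-0.18, -0.983, -0.045], [0.264, -0.004, -0.964]]
force: [0.3, 0.5, 0.7]
opening: 0.007
grasp_force: 0.0
```

```bash
python3 - <<'E'
from h import *
s=read_state();print(s["joint_positions"].round(1),s["position"].round(4),s["tcp_rot"].round(3).tolist())
# planar model from samples
S=[([-78.524,30.224,82.088,0,67.689],[.231,-.581,.248],[0,0,-1])]
S+=[([-78.52,30.275,82.151,0,67.69],[.23103,-.58006,.24664],[0,0,-1]),([-6.2,17.1,128.3,-45.2,8.2],[.4425,.0348,.2048],[.468,-.153,-.87]),(s["joint_positions"],s["position"],s["tcp_rot"][:,2])]
for j,p,z in S:
    p=np.array(p);u=np.array([np.cos(np.radians(j[0])),np.sin(np.radians(j[0]))]); print(np.dot(p[:2],u), -u[1]*p[0]+u[0]*p[1],p[2],"j2,j2+3",j[1],j[1]+j[2])
E
```

```text
[ -9.8  19.9 114.6  -0.   30.2  91. ] [0.4855 0.0289 0.2008] [[0.947, -0.186, 0.26], [-0.18, -0.983, -0.045], [0.264, -0.004, -0.964]]
0.6153438936185534 0.1107876012302748 0.248 j2,j2+3 30.224 112.312
0.6144364027453506 0.1109611259917339 0.24664 j2,j2+3 30.275 112.42599999999999
0.43615342397917994 0.08238616844615168 0.2048 j2,j2+3 17.1 145.4
0.47354465459651685 0.11088679138437132 0.20081709749086876 j2,j2+3 19.877358724633755 134.47662237788603
```

```bash
cat > k.py <<'E'
from h import *
D=[(30.275,112.426,.61444,.24664,0,1),(17.1,145.4,.43615,.2048,.4818,.87),(19.877,134.477,.47354,.20082,.2639,.9645)]
def m(p,j2,j23):
    a,d,l2,l3,L,o=p; j2,j23=np.radians(j2),np.radians(j23)
    return a+l2*np.sin(j2)+l3*np.sin(j23+o), d+l2*np.cos(j2)+l3*np.cos(j23+o)
def res(p):
    o=[]
    for j2,j23,r,z,s,c in D:
        R_,Z=m(p,j2,j23); o+=[R_+p[4]*s-r,Z-p[4]*c-z]
    return np.r_[np.array(o)*1000,(p[4]-.28)*100,p[0]*5,p[5]*3]
f=least_squares(res,[0,.35,.4,.4,.28,0]);P=f.x
E
python3 - <<'E'
from k import *
print(P.round(3),f.fun.round(2))
b=pt(RQ,(-.074,-.041,.042))
for off in(.05,0,-.008):
  for t in(25,30,35,40):
    for dy in(0,):
        Rt=down(RQ[2]+np.radians(dy))@R.from_euler('y',t,degrees=True).as_matrix()
        ax=down(RQ[2])@R.from_euler('y',40,degrees=True).as_matrix()[:,2]
        w=b-ax*off-Rt[:,2]*(.025+P[4]); rr=np.sqrt(w@w-w[2]**2-.111**2); j1=np.degrees(np.arctan2(w[1],w[0])-np.arctan2(.111,rr))
        g=least_squares(lambda q:np.array([m(P,*q)[0]-rr,m(P,*q)[1]-w[2]])*100,[25,125]); j2,j23=g.x
        print(off,t,"j1",j1.round(1),"j2,j3",j2.round(1),(j23-j2).round(1),"j5~",(180-t-j23).round(1),"res",g.cost.round(4))
E
```

```text
[0.002 0.275 0.584 0.407 0.278 0.284] [ 0.06  0.04  0.14  0.01 -0.2  -0.04 -0.15  0.01  0.85]
0.05 25 j1 -7.9 j2,j3 34.0 123.0 j5~ -2.0 res 0.0
0.05 30 j1 -7.7 j2,j3 35.6 126.6 j5~ -12.2 res 0.0
0.05 35 j1 -7.5 j2,j3 38.1 130.1 j5~ -23.2 res 0.0
0.05 40 j1 -7.3 j2,j3 41.6 133.4 j5~ -35.0 res 0.0
0 25 j1 -8.1 j2,j3 39.9 119.5 j5~ -4.4 res 0.0
0 30 j1 -7.9 j2,j3 41.6 122.9 j5~ -14.5 res 0.0
0 35 j1 -7.8 j2,j3 44.0 126.1 j5~ -25.1 res 0.0
0 40 j1 -7.6 j2,j3 47.2 129.1 j5~ -36.4 res 0.0
-0.008 25 j1 -8.1 j2,j3 40.9 118.8 j5~ -4.7 res 0.0
-0.008 30 j1 -8.0 j2,j3 42.5 122.2 j5~ -14.7 res 0.0
-0.008 35 j1 -7.8 j2,j3 44.9 125.4 j5~ -25.3 res 0.0
-0.008 40 j1 -7.6 j2,j3 48.1 128.4 j5~ -36.5 res 0.0
```

```bash
cat >> k.py <<'E'
L=P[4]
def arm(w):
    rr=np.sqrt(w[0]**2+w[1]**2-.111**2); j1=np.arctan2(w[1],w[0])-np.arctan2(.111,rr)
    g=least_squares(lambda q:np.array([m(P,*q)[0]-rr,m(P,*q)[1]-w[2]])*100,[25,125]).x
    return j1,g[0],g[1]
def pose(w,j4,j5,roll=0):   # -> TCP, R, with tool x in the rail direction carried along
    j1,j2,j23=arm(w); ph=np.radians(180-j23); u=np.array([np.cos(j1),np.sin(j1),0]); lat=np.array([-u[1],u[0],0]); zh=np.array([0,0,1.])
    f=np.sin(ph)*u-np.cos(ph)*zh; n=-np.cos(ph)*u-np.sin(ph)*zh; a,b=np.radians([j4,j5])
    z=np.cos(b)*f+np.sin(b)*(n*np.cos(a)+lat*np.sin(a))
    R0=down(j1)@R.from_rotvec([0,ph,0]).as_matrix(); v=np.cross(R0[:,2],z); s=np.linalg.norm(v)
    Rz=R.from_rotvec(v/s*np.arcsin(s)).as_matrix()@R0@R.from_euler('z',roll,degrees=True).as_matrix()
    return w+L*z,Rz
E
python3 - <<'E'
from k import *
s=read_state(); w0=s["position"]-L*s["tcp_rot"][:,2]; print("W now",w0,arm(w0))
for w in([.36,.06,.42],[.35,.06,.40],[.38,.06,.42]):
    w=np.array(w);a=arm(w);print(w,np.degrees(a[0]),a[1],a[2]-a[1],"phi",180-a[2])
w=np.array([.37,.06,.42])
rel(*pose(w,0,17))
for j4 in(0,90,180): p,Rz=pose(w,j4,17); print(j4,p.round(3),Rz[:,2].round(2))
E
```

```text
W now [0.4130415  0.04147257 0.46939824] (np.float64(-0.1706147870644023), np.float64(19.881960191244133), np.float64(134.46099454251055))
[0.36 0.06 0.42] -8.24399684750417 23.442224867530136 124.18142693841637 phi 32.37634819405349
[0.35 0.06 0.4 ] -8.48738815576915 26.131094921869035 126.60025325295415 phi 27.268651825176818
[0.38 0.06 0.42] -7.797388638174918 24.348075822374934 121.4756382961329 phi 34.17628588149216
t 9.9 pos [0.4855 0.0289 0.2008] F [0.3 0.5 0.7] open 0.007
norm [-0.175, -0.042, 0.119, 0.011, 0.021, -0.059] mm [-52.5 -12.6  35.6] deg [ 0.5  1.  -2.7]
0 [0.447 0.049 0.153] [ 0.28 -0.04 -0.96]
90 [0.526 0.12  0.197] [ 0.56  0.22 -0.8 ]
180 [0.582 0.03  0.242] [ 0.76 -0.11 -0.64]
```

```bash
cat >> k.py <<'E'
def rows(j4s,w=np.array([.36,.06,.42]),j5=17,base=None):
    if base is None: s=read_state(); p0,R0=s["position"],s["tcp_rot"]
    else: p0,R0=base
    for j4 in j4s:
        p,Rg=pose(w,j4,j5,j4/2); print([*(R0.T@(p-p0)/.3).round(3).tolist(),*(R.from_matrix(R0.T@Rg).as_rotvec(degrees=True)/45).round(3).tolist(),1])
E
python3 - <<'E'
from k import *
w=np.array([.36,.06,.42]); rel(*pose(w,0,17)); rows([9,18,27,36,45,54,63,72],base=pose(w,0,17)); print(); rows([81,90,99,108,117,126,135,144],base=pose(w,72,17,36)); print(); rows([153,162,171,180,180],base=pose(w,144,17,72))
E
```

```text
t 9.9 pos [0.4855 0.0289 0.2008] F [0.3 0.5 0.7] open 0.007
norm [-0.221, -0.034, 0.11, 0.01, 0.001, -0.054] mm [-66.4 -10.2  33. ] deg [ 0.4  0.1 -2.4]
[0.003, -0.042, -0.001, 0.058, 0.002, 0.091, 1]
[0.013, -0.084, -0.004, 0.116, 0.009, 0.183, 1]
[0.028, -0.123, -0.009, 0.173, 0.02, 0.274, 1]
[0.05, -0.16, -0.015, 0.228, 0.036, 0.366, 1]
[0.076, -0.192, -0.023, 0.282, 0.056, 0.458, 1]
[0.107, -0.22, -0.033, 0.332, 0.08, 0.551, 1]
[0.142, -0.242, -0.043, 0.38, 0.107, 0.645, 1]
[0.179, -0.258, -0.055, 0.424, 0.138, 0.739, 1]

[0.028, -0.032, -0.001, 0.046, 0.036, 0.091, 1]
[0.06, -0.06, -0.004, 0.089, 0.076, 0.183, 1]
[0.095, -0.083, -0.009, 0.128, 0.118, 0.274, 1]
[0.134, -0.1, -0.015, 0.163, 0.163, 0.366, 1]
[0.174, -0.111, -0.023, 0.195, 0.211, 0.458, 1]
[0.216, -0.115, -0.033, 0.222, 0.26, 0.551, 1]
[0.257, -0.112, -0.043, 0.244, 0.31, 0.645, 1]
[0.297, -0.103, -0.055, 0.262, 0.361, 0.739, 1]

[0.041, -0.01, -0.001, 0.016, 0.056, 0.091, 1]
[0.084, -0.014, -0.004, 0.027, 0.113, 0.183, 1]
[0.126, -0.011, -0.009, 0.034, 0.171, 0.274, 1]
[0.167, -0.002, -0.015, 0.036, 0.228, 0.366, 1]
[0.167, -0.002, -0.015, 0.036, 0.228, 0.366, 1]
```

Emit:
step_arm:
  steps:
    - [-0.07,-0.01,0.04,0,0,-0.02,1]
    - [-0.15,-0.02,0.07,0,0,-0.04,1]
    - [-0.22,-0.034,0.11,0.01,0,-0.054,1]
    - [-0.22,-0.034,0.11,0.01,0,-0.054,1]
    - [-0.22,-0.034,0.11,0.01,0,-0.054,1]

```text
time_s: 10.32
position: [0.4271, 0.0503, 0.1498]
tcp_rot: [[0.957, -0.142, 0.253], [-0.137, -0.99, -0.039], [0.256, 0.003, -0.967]]
force: [0.7, -0.2, 0.8]
opening: 0.004
grasp_force: 0.0
```

Emit:
step_arm:
  steps:
    - [0.003,-0.042,-0.001,0.058,0.002,0.091,1]
    - [0.013,-0.084,-0.004,0.116,0.009,0.183,1]
    - [0.028,-0.123,-0.009,0.173,0.02,0.274,1]
    - [0.05,-0.16,-0.015,0.228,0.036,0.366,1]
    - [0.076,-0.192,-0.023,0.282,0.056,0.458,1]
    - [0.107,-0.22,-0.033,0.332,0.08,0.551,1]
    - [0.142,-0.242,-0.043,0.38,0.107,0.645,1]
    - [0.179,-0.258,-0.055,0.424,0.138,0.739,1]

```text
time_s: 10.98
position: [0.4897, 0.1194, 0.182]
tcp_rot: [[0.711, -0.522, 0.472], [-0.665, -0.716, 0.211], [0.228, -0.464, -0.856]]
force: [0.4, 0.4, 0.2]
opening: 0.007
grasp_force: 0.0
```

```bash
python3 - <<'E'
from k import *
print(read_state()["joint_positions"].round(1)); rel(*pose(np.array([.36,.06,.42]),72,17,36)); rows([81,90,99,108,117,126,135,144])
E
```

```text
[ -8.3  23.3 124.5  72.4  16.9  53.7]
t 10.98 pos [0.4897 0.1194 0.182 ] F [0.4 0.4 0.2] open 0.007
norm [0.004, -0.002, 0.003, 0.001, -0.002, -0.003] mm [ 1.1 -0.5  1. ] deg [ 0.1 -0.1 -0.1]
[0.031, -0.034, 0.002, 0.047, 0.034, 0.088, 1]
[0.063, -0.062, -0.001, 0.09, 0.074, 0.18, 1]
[0.099, -0.085, -0.005, 0.129, 0.116, 0.271, 1]
[0.137, -0.102, -0.012, 0.165, 0.161, 0.363, 1]
[0.178, -0.113, -0.02, 0.196, 0.209, 0.456, 1]
[0.219, -0.117, -0.029, 0.223, 0.257, 0.549, 1]
[0.26, -0.115, -0.04, 0.246, 0.308, 0.642, 1]
[0.3, -0.106, -0.051, 0.263, 0.358, 0.736, 1]
```

The kinematic model matches the measured joints, so I continue the flip.

Emit:
step_arm:
  steps:
    - [0.031,-0.034,0.002,0.047,0.034,0.088,1]
    - [0.063,-0.062,-0.001,0.09,0.074,0.18,1]
    - [0.099,-0.085,-0.005,0.129,0.116,0.271,1]
    - [0.137,-0.102,-0.012,0.165,0.161,0.363,1]
    - [0.178,-0.113,-0.02,0.196,0.209,0.456,1]
    - [0.219,-0.117,-0.029,0.223,0.257,0.549,1]
    - [0.26,-0.115,-0.04,0.246,0.308,0.642,1]
    - [0.3,-0.106,-0.051,0.263,0.358,0.736,1]

```text
time_s: 11.65
position: [0.563, 0.0787, 0.2302]
tcp_rot: [[0.18, -0.661, 0.728], [-0.979, -0.192, 0.067], [0.096, -0.725, -0.682]]
force: [0.6, 0.0, -0.7]
opening: 0.003
grasp_force: 0.0
```

Emit:
step_arm:
  steps:
    - [0.041,-0.01,-0.001,0.016,0.056,0.091,1]
    - [0.084,-0.014,-0.004,0.027,0.113,0.183,1]
    - [0.126,-0.011,-0.009,0.034,0.171,0.274,1]
    - [0.167,-0.002,-0.015,0.036,0.228,0.366,1]
    - [0.167,-0.002,-0.015,0.036,0.228,0.366,1]
    - [0.167,-0.002,-0.015,0.036,0.228,0.366,1]

```text
time_s: 12.15
position: [0.5682, 0.0306, 0.2377]
tcp_rot: [[-0.138, -0.648, 0.749], [-0.99, 0.088, -0.106], [0.003, -0.757, -0.654]]
force: [0.4, -0.1, -0.6]
opening: 0.007
grasp_force: 0.0
```

```bash
cat >> k.py <<'E'
AX=down(RQ[2])@np.array([np.sin(np.radians(40)),0,np.cos(np.radians(40))])
B=pt(RQ,(-.074,-.041,.042))
def pr(off,t=36):
    Rt=down(RQ[2])@R.from_euler('y',t,degrees=True).as_matrix()@R.from_euler('z',90,degrees=True).as_matrix()
    return B-AX*off-Rt[:,2]*.025,Rt
E
python3 - <<'E'
from k import *
print(read_state()["joint_positions"].round(1)); 
for o in(.12,.05): print(pr(o)[0]);rel(*pr(o))
E
```

```text
[-8.200e+00  2.350e+01  1.244e+02  1.796e+02  1.710e+01  1.000e-01]
[0.45545393 0.04578688 0.15415076]
t 12.15 pos [0.5682 0.0306 0.2377] F [ 0.4 -0.1 -0.6] open 0.007
norm [0.001, 0.459, -0.105, -0.293, 0.038, 0.047] mm [  0.2 137.6 -31.5] deg [-13.2   1.7   2.1]
[0.49967722 0.03748851 0.10052765]
t 12.15 pos [0.5682 0.0306 0.2377] F [ 0.4 -0.1 -0.6] open 0.007
norm [0.007, 0.496, 0.125, -0.293, 0.038, 0.047] mm [  2.1 148.8  37.6] deg [-13.2   1.7   2.1]
```

Emit:
step_arm:
  steps:
    - [0,0.08,-0.02,-0.02,0,0.01,1]
    - [0,0.16,-0.04,-0.06,0.01,0.02,1]
    - [0,0.24,-0.06,-0.11,0.02,0.03,1]
    - [0,0.32,-0.08,-0.17,0.03,0.04,1]
    - [0,0.4,-0.1,-0.23,0.038,0.047,1]
    - [0,0.459,-0.105,-0.293,0.038,0.047,1]
    - [0,0.459,-0.105,-0.293,0.038,0.047,1]
    - [0,0.459,-0.105,-0.293,0.038,0.047,1]

```text
time_s: 12.82
position: [0.4548, 0.0464, 0.1535]
tcp_rot: [[-0.184, -0.796, 0.577], [-0.983, 0.149, -0.108], [-0.0, -0.587, -0.81]]
force: [1.2, -0.2, 0.7]
opening: -0.0
grasp_force: 0.0
```

```bash
python3 - <<'E'
from k import *
print(read_state()["joint_positions"].round(1)); 
for o in(.05,.02): rel(*pr(o))
E
```

```text
[ -6.8  29.  135.2 186.4  20.2  -3. ]
t 12.82 pos [0.4548 0.0464 0.1535] F [ 1.2 -0.2  0.7] open -0.0
norm [0.002, -0.02, 0.232, 0.001, 0.0, 0.0] mm [ 0.5 -5.9 69.7] deg [0.1 0.  0. ]
t 12.82 pos [0.4548 0.0464 0.1535] F [ 1.2 -0.2  0.7] open -0.0
norm [0.002, -0.027, 0.332, 0.001, 0.0, 0.0] mm [ 0.5 -8.  99.7] deg [0.1 0.  0. ]
```

Good: j3 is 135° and should fall on the approach. I go to 20 mm off the button and look.

Emit:
step_arm:
  steps:
    - [0,-0.004,0.05,0,0,0,1]
    - [0.001,-0.008,0.1,0,0,0,1]
    - [0.001,-0.012,0.15,0,0,0,1]
    - [0.001,-0.016,0.2,0,0,0,1]
    - [0.002,-0.02,0.25,0,0,0,1]
    - [0.002,-0.024,0.3,0,0,0,1]
    - [0.002,-0.027,0.332,0,0,0,1]
    - [0.002,-0.027,0.332,0,0,0,1]

```text
time_s: 13.48
position: [0.52, 0.0332, 0.0767]
tcp_rot: [[-0.186, -0.795, 0.578], [-0.983, 0.15, -0.109], [-0.0, -0.588, -0.809]]
force: [1.0, -0.9, 0.3]
opening: 0.003
grasp_force: 0.0
```

```bash
python3 - <<'E'
from k import *
print(read_state()["joint_positions"].round(1)); 
for o in(.02,0,-.008): rel(*pr(o))
c=cam("scene"); print("button proj",proj(c,B),"tips",proj(c,read_state()["position"]+.025*read_state()["tcp_rot"][:,2]))
a=np.array(c["image"])[140:230,180:330]; b=np.array(cam("top")["image"])[130:220,180:330]
cv2.imwrite("pics/c7.png",cv2.resize(np.vstack([a,b]),None,fx=3.3,fy=3.3,interpolation=cv2.INTER_CUBIC)[:,:,::-1])
E
```

```text
[ -7.7  42.4 128.4 183.9  26.9  -1. ]
t 13.48 pos [0.52   0.0332 0.0767] F [ 1.  -0.9  0.3] open 0.003
norm [-0.002, 0.002, -0.005, -0.0, -0.0, -0.002] mm [-0.5  0.6 -1.6] deg [-0.  -0.  -0.1]
t 13.48 pos [0.52   0.0332 0.0767] F [ 1.  -0.9  0.3] open 0.003
norm [-0.002, -0.002, 0.061, -0.0, -0.0, -0.002] mm [-0.5 -0.7 18.4] deg [-0.  -0.  -0.1]
t 13.48 pos [0.52   0.0332 0.0767] F [ 1.  -0.9  0.3] open 0.003
norm [-0.002, -0.004, 0.088, -0.0, -0.0, -0.002] mm [-0.5 -1.3 26.4] deg [-0.  -0.  -0.1]
button proj [235.51693411 192.94972886] tips [235.61083469 193.03029607]
```

View pics/c7.png

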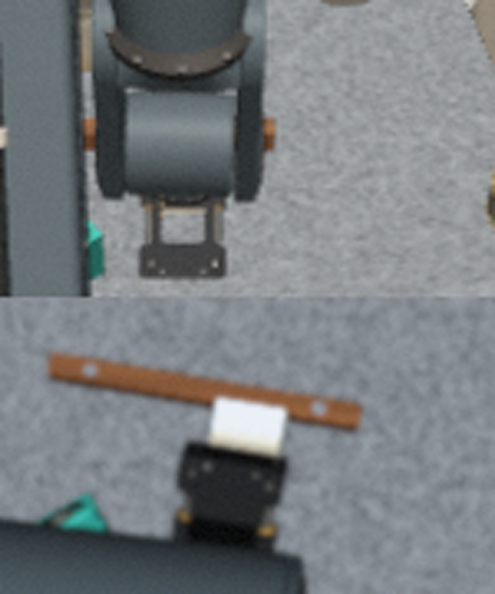

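The top view shows the timer's back on the rail at (248,403) in the crop, with the gripper lined up over the button side at (232,490) and clear of the look-alike. Now I make a slow press with short steps.

Emit:
step_arm:
  steps:
    - [0,0,0.015,0,0,0,1]
    - [0,-0.001,0.03,0,0,0,1]
    - [0,-0.002,0.04,0,0,0,1]
    - [0,-0.003,0.047,0,0,0,1]
    - [0,-0.003,0.047,0,0,0,1]
    - [0,-0.003,0.047,0,0,0,1]

```text
time_s: 14.08
position: [0.5258, 0.0321, 0.066]
tcp_rot: [[-0.186, -0.797, 0.574], [-0.983, 0.151, -0.108], [-0.0, -0.585, -0.811]]
force: [0.3, -0.4, -0.0]
opening: 0.007
grasp_force: 0.0
```

Emit:
step_arm:
  steps:
    - [0,0,0.004,0,0,0,1]
    - [0,0,0.007,0,0,0,1]
    - [0,-0.001,0.01,0,0,0,1]
    - [0,-0.001,0.01,0,0,0,1]
    - [0,-0.001,0.01,0,0,0,1]

```text
time_s: 14.5
position: [0.5278, 0.0317, 0.0638]
tcp_rot: [[-0.186, -0.797, 0.574], [-0.983, 0.151, -0.109], [-0.0, -0.585, -0.811]]
force: [-0.3, 0.8, 0.1]
opening: 0.004
grasp_force: 0.0
```

Emit:
step_arm:
  steps:
    - [0,0,0.004,0,0,0,1]
    - [0,0,0.007,0,0,0,1]
    - [0,-0.001,0.01,0,0,0,1]
    - [0,-0.001,0.01,0,0,0,1]

```text
time_s: 14.83
position: [0.5299, 0.0312, 0.0614]
tcp_rot: [[-0.186, -0.797, 0.575], [-0.983, 0.151, -0.109], [-0.0, -0.585, -0.811]]
force: [1.0, -0.4, -0.5]
opening: 0.004
grasp_force: 0.0
```

Emit:
step_arm:
  steps:
    - [0,0,0.003,0,0,0,1]
    - [0,0,0.005,0,0,0,1]
    - [0,0,0.007,0,0,0,1]
    - [0,0,0.007,0,0,0,1]

```text
time_s: 15.17
position: [0.531, 0.031, 0.0597]
tcp_rot: [[-0.186, -0.797, 0.574], [-0.983, 0.151, -0.109], [-0.0, -0.585, -0.811]]
force: [-0.5, -0.1, 0.7]
opening: 0.005
grasp_force: 0.0
```

Emit:
step_arm:
  steps:
    - [0,0,0.003,0,0,0,1]
    - [0,0,0.005,0,0,0,1]
    - [0,0,0.007,0,0,0,1]
    - [0,0,0.007,0,0,0,1]

```text
time_s: 15.5
position: [0.5321, 0.0309, 0.0582]
tcp_rot: [[-0.186, -0.797, 0.575], [-0.983, 0.151, -0.109], [-0.0, -0.585, -0.811]]
force: [-1.3, -0.1, 3.6]
opening: 0.007
grasp_force: 1.7
```

Emit:
step_arm:
  steps:
    - [0,0,0.003,0,0,0,1]
    - [0,0,0.006,0,0,0,1]
    - [0,-0.001,0.009,0,0,0,1]
    - [0,-0.001,0.01,0,0,0,1]

```text
time_s: 15.83
position: [0.534, 0.0305, 0.0559]
tcp_rot: [[-0.186, -0.797, 0.574], [-0.983, 0.151, -0.108], [-0.0, -0.585, -0.811]]
force: [-2.7, 0.2, 5.0]
opening: 0.008
grasp_force: 2.9
```

Emit:
step_arm:
  steps:
    - [0,0,0.003,0,0,0,1]
    - [0,0,0.005,0,0,0,1]
    - [0,0,0.007,0,0,0,1]
    - [0,0,0.007,0,0,0,1]

```text
time_s: 16.17
position: [0.5352, 0.0303, 0.0544]
tcp_rot: [[-0.186, -0.797, 0.575], [-0.983, 0.151, -0.109], [-0.0, -0.585, -0.811]]
force: [-3.0, -0.1, 7.1]
opening: 0.004
grasp_force: 3.6
```

Emit:
step_arm:
  steps:
    - [0,0,0.002,0,0,0,1]
    - [0,0,0.004,0,0,0,1]
    - [0,0,0.005,0,0,0,1]
    - [0,0,0.005,0,0,0,1]

```text
time_s: 16.5
position: [0.5361, 0.0302, 0.0534]
tcp_rot: [[-0.186, -0.797, 0.575], [-0.983, 0.151, -0.109], [-0.0, -0.585, -0.811]]
force: [-3.6, 1.0, 9.0]
opening: 0.005
grasp_force: 4.1
```

Emit:
step_arm:
  steps:
    - [0,0,0.002,0,0,0,1]
    - [0,0,0.003,0,0,0,1]
    - [0,0,0.003,0,0,0,1]
    - [0,0,0.003,0,0,0,1]

```text
time_s: 16.83
position: [0.5363, 0.0301, 0.0531]
tcp_rot: [[-0.186, -0.796, 0.576], [-0.983, 0.151, -0.109], [-0.0, -0.586, -0.811]]
force: [-5.1, -0.1, 11.1]
opening: 0.006
grasp_force: 5.7
```

The force has risen to about 12 N with almost no further travel, so the button is at its stop. I hold, with a touch more.

Emit:
step_arm:
  steps:
    - [0,-0.001,0.002,0,0,0,1]
    - [0,-0.002,0.003,0,0,0,1]
    - [0,-0.002,0.003,0,0,0,1]
    - [0,-0.002,0.003,0,0,0,1]
    - [0,-0.002,0.003,0,0,0,1]
    - [0,-0.002,0.003,0,0,0,1]

```text
time_s: 17.33
position: [0.5364, 0.0301, 0.053]
tcp_rot: [[-0.186, -0.797, 0.575], [-0.983, 0.151, -0.109], [-0.0, -0.585, -0.811]]
force: [-7.5, 1.3, 14.8]
opening: 0.009
grasp_force: 8.3
```

Emit:
step_arm:
  steps:
    - [0,0.001,-0.01,0,0,0,1]
    - [0,0.002,-0.02,0,0,0,1]
    - [0,0.003,-0.03,0,0,0,1]
    - [0,0.004,-0.04,0,0,0,1]
    - [0,0.005,-0.055,0,0,0,1]
    - [0,0.006,-0.075,0,0,0,1]
    - [0,0.008,-0.1,0,0,0,1]
    - [0,0.01,-0.13,0,0,0,1]

```text
time_s: 18.0
position: [0.5125, 0.0345, 0.0819]
tcp_rot: [[-0.186, -0.797, 0.574], [-0.983, 0.151, -0.109], [-0.0, -0.584, -0.812]]
force: [-0.2, -0.3, -0.8]
opening: 0.007
grasp_force: 0.0
```

Emit:
step_arm:
  steps:
    - [0,0.003,-0.1,0,0,0,1]
    - [0,0.006,-0.2,0,0,0,1]
    - [0,0.01,-0.28,0,0,0,1]
    - [0,0.01,-0.28,0,0,0,1]
    - [0,0.01,-0.28,0,0,0,1]

```text
time_s: 18.42
position: [0.4619, 0.0443, 0.1494]
tcp_rot: [[-0.186, -0.796, 0.576], [-0.983, 0.15, -0.109], [-0.0, -0.586, -0.81]]
force: [1.0, 0.4, -1.0]
opening: 0.011
grasp_force: 0.0
```

```bash
python3 - <<'E'
from h import *
a=np.array(cam("scene")["image"])[140:230,180:330]; b=np.array(cam("top")["image"])[130:220,180:330]
cv2.imwrite("pics/c8.png",cv2.resize(np.vstack([a,b]),None,fx=3.3,fy=3.3,interpolation=cv2.INTER_CUBIC)[:,:,::-1])
E
```

```text
(no output)
```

View pics/c8.png

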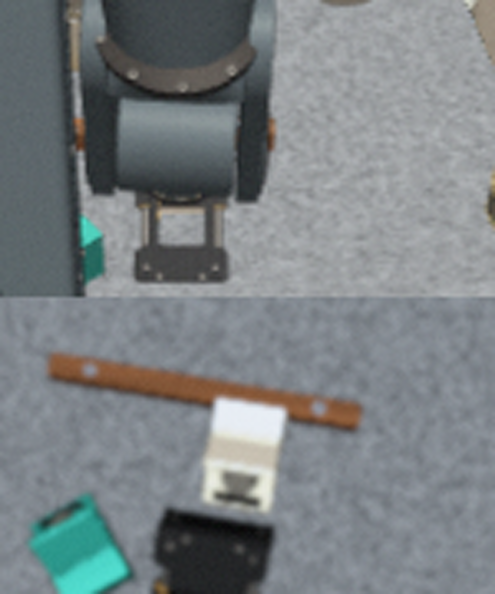

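The top view shows the timer upright and flush on the rail (back at (250,403), front edge at (238,505)). The gripper is clear, at (212,550), and no force registers. Handing in.

```bash
python3 -c "
from rig import *
print(hand_in())"
```

```text
the job is handed in; nothing more can be done
None
```

The timer stands braced against the rail, its button was pressed to the stop (about 16 N peak), held about half a second and released, and the job is handed in at about 18.5 s of the 51 s limit. The hand-in returned no verdict.

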